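Hang the parts pail on the hook stand

TASK

The small metal pail on the workbench has a wire handle (bail) that lies folded down to one side. While the pail still stands on the table, swing the handle upright (a fingertip under its crossbar is enough); then lift the pail by the handle, hang it by the handle's crossbar in the dip of the hook on the stand, and let go so that it hangs still and level, clear of the table. Do not tip the pail over on the way.

Things in the scene. Friction and masses are not known exactly. Their poses are not given: they have to be found in the camera images.
- pail: Small open pail of bare grey metal, the one with a wire handle (a like pail without one and a big paint can are bystanders). Rim 84 mm, foot 68 mm across, 65 mm high, 0.25 to 0.45 kg. Origin: centre of its underside, z up. The handle hinges about a line along the pail's y, 58 mm above the origin, in ears out to y = +-54 mm; folded, it points along the pail's -x, its side nearer the robot.
- bail (a joint): Hinge angle of the wire handle (rad): 0 = level, pointing along the pail's -x (a stop); pi/2 = upright over the pail; 3.1 = level on the far side. Starts at 0.05 to 0.35. Slightly stiff: under 0.5 N at the crossbar turns it, and it stays where it is left, also upright.
- bail_crown (a point): Middle of the handle's crossbar, 88 mm from the hinge line. Wire 6 mm thick. The crossbar runs along y, straight for 36 mm; two parallel legs (60 mm over their outsides) run from 82 to 54 mm from the hinge line, then splay to the ears. Axes as the pail's at joint 0, turning with the handle. Upright, it can be gripped across these legs, leaving the crossbar's middle free for the hook.
- hook_seat (a point): Floor of the dip of the steel hook, on top of its 8 mm bar, 204 mm above the table. The bar runs along x, its tip towards -x; z up. Dip floor 18 mm long. Tip: 29 mm towards -x, top 26 mm above the seat. Post side: the bar rises to 21 mm above the seat 32 mm towards +x, then runs level to the 14 mm post at +87 mm. Base 12 mm thick. Stand fixed to the table; its place and yaw vary.

How it is judged:
By the outcome, as a careful person would: the job done as asked, in the order asked, and still so for the second after the job is handed in, with the robot touching nothing.
It also fails if it takes over 56 s, if anything falls off the work surface, if the arm or the gripper's body presses on something with over 40 N, if the wrist force passes 120 N, or if a joint passes its speed limit or range.

ROBOT

A 6-joint arm with a two-finger parallel gripper is mounted at the origin on a cart in front of the work surface, level with it; the furniture and walls round the work are solid. World frame = base frame: x ahead of the robot, y to its left, z up, the work surface at z = 0. Lengths are in m, angles in rad, forces in N, time in s.
With the tool pointing down it reaches from about 0.3 to 0.825 m from the base axis. Payload 5.4 kg.
Tool frame: the origin (TCP) lies midway between the tips of the shut fingers; the grasp point (between the pads) lies 19 mm behind it; z points along the fingers, y is the line along which they close (so a half turn about z gives the same grasp; the last joint's range is limited). The gripper opens to 92 mm and grips with 3 to 60 N. Pads are 20 mm wide; open, the fingers measure 128 mm over their backs; the gripper's body (75 mm by 189 mm) begins 69 mm behind the grasp point.
Start: joints at [0.942, 0.158, 1.597, -0, 1.386, -0.21], TCP at [0.234, 0.525, 0.179] pointing down, gripper open.
Joint ranges: [-2.91, 2.91], [-0.94, 2.29], [0.18, 2.7], [-1.29, 4.43], [0.17, 2.64], [-3, 3]. Speed limits (rad/s): [2.57, 2.57, 3.14, 3.14, 3.14, 3.14].

INTERFACE

Orientations are given as a unit quaternion [x, y, z, w].
In Python, from station import * gives the robot as it stands. The module is installed in compiled form; this text tells all that it offers.
- The arm moves only by the tool send_rows, never from a script. Its argument "plan" is a list of rows, each a list of 5 numbers: the shift along the tool's x, y, z in mm, then the turn about the tool's z in degrees, then the finger opening in mm, from 0 to 91.9. A call has 1 to 20 rows; each row shifts and turns the commanded pose from where the row before left it, along the tool's axes as they then stand; what a row does not reach is not made up. A row lasts 1/10 s, in which the tool goes at most 50 mm and 8.59 degrees, less where a joint would pass 70% of its speed; a pose out of reach is approached as far as the arm can. A call is refused whole if a number of a shift passes 50 or a number of a turn 8.59, either way. A call with a gripper value outside its range is refused whole. The fingers move at their own pace and stop on an object; "grip_force" is the grip in N (left out, the last holds). Time passes only in rows, so rows that do not move let the fingers close. It gives the time, the measured TCP pose, the force, the opening and the grip force at its end, in the units of the state.
- sense(): the state, without advancing time (a new reading comes with each control period).
- grab_frame(name): name is "side" or "top" or "wrist"; returns a dict with "frame" (420x560x3 uint8, blue, green, red), "fx", "fy", "cx", "cy" (pixels), "distortion" ([k1, k2, p1, p2, k3] as OpenCV has them; the pictures are not rectified), "T" (4x4, takes a point from camera to world coordinates). Camera axes: x right, y down, z forward; pixel columns grow to the right and rows downward; lengths in m; the calibration is good to about 2 mm. A picture is of the moment at which its call begins. There is no depth.
- finish_job(): hands the job in; it is judged then, once.
The state is a dict: "time": time; "joints": joint angles; "qvel": joint speeds; "joint_efforts": joint torques, N m; "position": TCP position; "tool_rot": TCP orientation; "wrist_force": force on the tool from outside, world axes, zero at the start; "moment": the same for the moment, N m; "finger_gap": finger opening in m; "grip_force": force on a finger pad.
Only numpy, scipy, OpenCV 4.12 (cv2) and the standard library are available. Lean on these libraries where they do the work, as an engineer would, in place of code of your own. Each camera call takes 0.05 s, during which the arm holds its last target. There are 200 camera calls.

## Working session

There is one attempt and no reset: what is moved stays moved. The work goes in short steps, Python scripts to look and compute and a tool call to move; the robot and the scene stay as the last step left them, time stands still between calls to the robot, and variables do not carry over. Pictures are saved under pics/ and viewed, at most 10 in all, crops included, and the job is handed in when it is done.

Besides the shell and the picture viewer there is one more tool, called after "Call:" in YAML: its name, and indented under it one key for each argument. send_rows: Moves the arm, as the interface text tells. Its arguments: {"type":"object","properties":{"plan":{"type":"array"},"grip_force":{"type":"number"}},"required":["plan"]}

```bash
mkdir -p pics
cat > h.py <<'E'
from station import *
import numpy as np, cv2
def snap(n,fn):
    f=grab_frame(n); cv2.imwrite('pics/'+fn,f['frame']); np.savez('pics/'+fn+'.npz',**{k:np.array(v) for k,v in f.items()}); return f
def ray(f,p):
    K=np.array([[f['fx'],0,f['cx']],[0,f['fy'],f['cy']],[0,0,1]],float)
    u=cv2.undistortPoints(np.array([[p]],float),K,np.array(f['distortion'],float))[0,0]
    T=np.array(f['T']); return T[:3,3],T[:3,:3]@np.array([u[0],u[1],1])
def onz(f,p,z):
    o,d=ray(f,p); return o+d*(z-o[2])/d[2]
def load(fn): return dict(np.load('pics/'+fn+'.npz'))
def tri(f,p,g,q):
    o,d=ray(f,p);a,b=ray(g,q)
    s=np.linalg.lstsq(np.c_[d,-b],a-o,rcond=None)[0]
    return (o+d*s[0]+a+b*s[1])/2,np.linalg.norm(o+d*s[0]-a-b*s[1])
def proj(f,P):
    K=np.array([[f['fx'],0,f['cx']],[0,f['fy'],f['cy']],[0,0,1]],float)
    Ti=np.linalg.inv(np.array(f['T'])); 
    return cv2.projectPoints(np.array(P,float).reshape(-1,3),cv2.Rodrigues(Ti[:3,:3])[0],Ti[:3,3],K,np.array(f['distortion'],float))[0][:,0]
E
python3 - <<'E'
from h import *
np.set_printoptions(precision=3,suppress=True)
a=snap('top','t1.png');b=snap('side','s1.png')
print(a['T'],b['T'],a['fx'],b['fx'])
print(sense())
E
```

```text
[[-0.005 -0.984  0.176  0.388]
 [-1.     0.004 -0.006  0.001]
 [ 0.006 -0.176 -0.984  0.961]
 [ 0.     0.     0.     1.   ]] [[ 0.858 -0.34   0.385  0.212]
 [-0.513 -0.535  0.671 -0.533]
 [-0.022 -0.773 -0.633  0.678]
 [ 0.     0.     0.     1.   ]] 490.7513421062783 519.3588450804409
{'time': 0.1, 'joints': array([ 0.942,  0.159,  1.598, -0.   ,  1.386, -0.21 ]), 'qvel': array([-0.002, -0.002, -0.004,  0.002, -0.002, -0.001]), 'joint_efforts': array([  0.   , -38.651, -32.296,   0.07 ,   0.034,  -0.   ]), 'position': array([0.233, 0.525, 0.178]), 'tool_rot': array([ 0.208,  0.978, -0.001, -0.   ]), 'wrist_force': array([-0.35 ,  0.201,  0.15 ]), 'moment': array([ 0.003, -0.004,  0.054]), 'grip_force': 0.0, 'finger_gap': 0.09186951293590918}
```

View pics/t1.png

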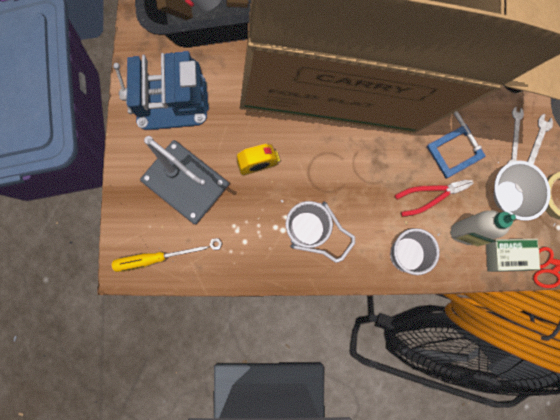

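View pics/s1.png

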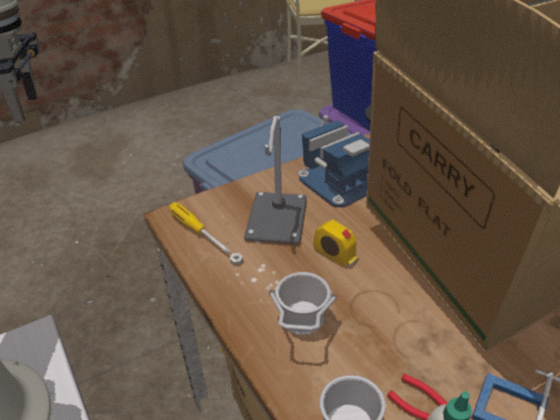

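Run:
```python
import cv2,numpy as np
t=cv2.imread('pics/t1.png');s=cv2.imread('pics/s1.png')
r=lambda im,x,y,w,h:cv2.resize(im[y:y+h,x:x+w],(400,300),interpolation=cv2.INTER_CUBIC)
o=np.vstack([np.hstack([r(t,130,130,120,90),r(t,270,190,100,75)]),np.hstack([r(s,220,105,160,120),r(s,250,260,120,90)])])
cv2.imwrite('pics/c1.png',o)
```

```text
(no output)
```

View pics/c1.png

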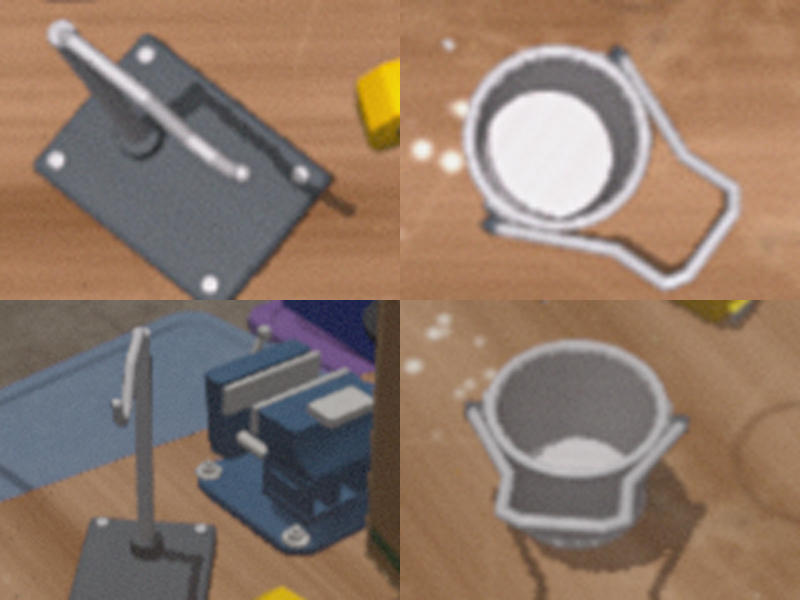

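Run:
```python
from h import *
np.set_printoptions(precision=4,suppress=True)
t=load('t1.png');s=load('s1.png')
T={'ptop':((148.6,139.6),(276.4,117.8)),'tip':((202,181.6),(268,149.8)),'pbase':((172.6,171.4),(278.8,203)),
'earL':((324.5,203),(335.5,297.5)),'earR':((293,245.5),(271.6,292.4)),'cbL':((353.8,239.3),(318.4,326.6)),'cbR':((338,260.3),(280,323.9))}
for k,(p,q) in T.items(): print(k,*tri(t,p,s,q))
print('rim',onz(t,(309.3,224.3),.065))
b=[onz(t,(130+x/3.3333,130+y/3.3333),.013) for x,y in [(147,54),(57,160),(210,285),(302,174)]]
print(np.array(b),np.mean(b,0))
```

```text
ptop [0.6354 0.1912 0.2166] 0.0009366404131947757
tip [0.5656 0.1029 0.2184] 0.00012785232619868237
pbase [0.6343 0.1892 0.0203] 0.00030016991054779437
earL [ 0.5616 -0.1063  0.0576] 0.0005435587041518047
earR [ 0.4809 -0.0456  0.0606] 0.0016203138614103673
cbL [ 0.4915 -0.1558  0.0839] 0.0037419431781356986
cbR [ 0.4503 -0.1243  0.0855] 0.0035001944628615354
rim [ 0.5204 -0.0763  0.065 ]
[[0.6888 0.1896 0.013 ]
 [0.6229 0.242  0.013 ]
 [0.5464 0.1473 0.013 ]
 [0.6133 0.0938 0.013 ]] [0.6179 0.1682 0.013 ]
```

Call:
send_rows:
  plan:
    - [0,0,0,6.5,60]
    - [0,0,0,6.5,30]
    - [-32.8,-21.6,0,0,30]
    - [-32.8,-21.6,0,0,30]
    - [-32.8,-21.6,0,0,30]
    - [-32.8,-21.6,0,0,30]
    - [-32.8,-21.6,0,0,30]
    - [-32.8,-21.6,0,0,30]
    - [-32.8,-21.6,0,0,30]
    - [-32.8,-21.6,0,0,30]
    - [-32.8,-21.6,0,0,30]
    - [-32.8,-21.6,0,0,30]
    - [-32.8,-21.6,0,0,30]
    - [-32.8,-21.6,0,0,30]
    - [-32.8,-21.6,0,0,30]
    - [-32.8,-21.6,0,0,30]
    - [-32.8,-21.6,0,0,30]
    - [-32.8,-21.6,0,0,30]
    - [-32.8,-21.6,0,0,30]
    - [-32.8,-21.6,0,0,30]

```text
time: 2.1
position: [0.4715, -0.142, 0.1789]
tool_rot: [0.317, 0.948, 0.0, -0.0]
wrist_force: [-0.0, 0.6, -0.2]
finger_gap: 0.0303
grip_force: 0.0
```

Run:
```python
from h import *
np.set_printoptions(precision=4,suppress=True)
f=snap('wrist','w1.png'); s=sense(); print(s['position'],s['tool_rot'],s['joints'],s['finger_gap'])
P=[[0.471,-.140,.085],[0.521,-.076,.058],[.4915,-.1558,.084],[.4503,-.1243,.085]]
print(proj(f,P))
```

```text
[ 0.4728 -0.1472  0.1789] [ 0.3189  0.9478 -0.0016  0.0009] [-0.5444 -0.0528  1.8175 -0.0028  1.3745 -1.4656] 0.029756396683730146
[[282.5851 195.724 ]
 [353.63   190.9003]
 [282.2873 218.7013]
 [282.699  171.22  ]]
```

View pics/w1.png

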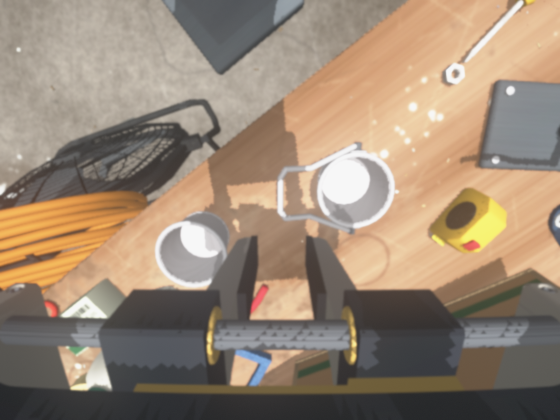

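Call:
send_rows:
  plan:
    - [0,0,0,0,30]
    - [0,0,0,0,30]

```text
time: 2.35
position: [0.4709, -0.1398, 0.1788]
tool_rot: [0.317, 0.948, 0.0, -0.001]
wrist_force: [-0.4, 0.8, -0.4]
finger_gap: 0.0298
grip_force: 0.0
```

Call:
send_rows:
  grip_force: 5
  plan:
    - [0,0,20,0,30]
    - [0,0,25,0,30]
    - [0,0,25,0,30]
    - [0,0,25,0,30]
    - [0,0,15,0,30]
    - [0,0,0,0,30]
    - [0,0,0,0,15]
    - [0,0,0,0,4]
    - [0,0,0,0,2]
    - [0,0,0,0,2]
    - [0,0,0,0,2]

```text
time: 3.45
position: [0.4717, -0.1407, 0.0698]
tool_rot: [0.317, 0.948, -0.0, 0.0]
wrist_force: [-0.5, 0.8, 0.8]
finger_gap: 0.0022
grip_force: 0.0
```

Run:
```python
from h import *
f=snap('wrist','w2.png'); g=snap('side','s2.png'); t=snap('top','t2.png')
r=lambda im,x,y,w,h:cv2.resize(im[y:y+h,x:x+w],(400,300),interpolation=cv2.INTER_CUBIC)
o=np.vstack([np.hstack([r(f['frame'],160,60,280,210),r(t['frame'],270,190,100,75)]),np.hstack([r(g['frame'],220,230,160,120),r(g['frame'],250,260,120,90)])])
cv2.imwrite('pics/c2.png',o)
```

```text
(no output)
```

View pics/c2.png

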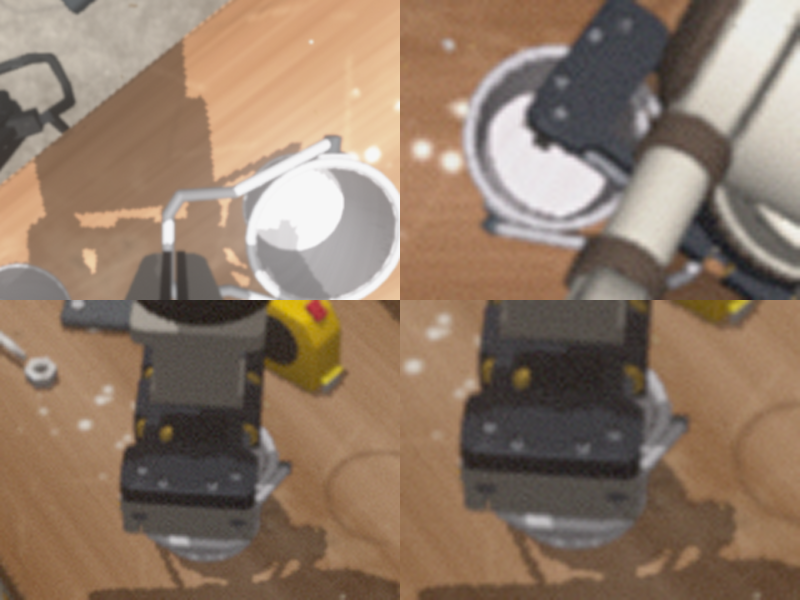

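Run:
```python
from h import *
np.set_printoptions(precision=4,suppress=True)
t=load('t1.png');w=load('w2.png');w1=load('w1.png');s=load('s1.png')
print(tri(t,(338,260.3),w,(280,198)))
print(tri(w1,(282,172),w,(280,198)),tri(w1,(282,172),s,(280,323.9)),tri(w1,(282,172),t,(338,260.3)))
# crossbar line: plane through w camera & its two points
for z in (.06,.07,.08,.09): print(z,onz(t,(345.9,249.8),z),onz(s,(299.2,325.3),z),onz(w1,(282,194),z),onz(w,(278,222),z))
print(w['T'][:3,3],w1['T'][:3,3],sense()['position'],sense()['finger_gap'])
print(proj(w,[[.4717,-.1407,.07],[.4717,-.1407,.089]]))
```

```text
(array([ 0.4541, -0.1288,  0.0572]), np.float64(0.00047351123413488967))
(array([ 0.4547, -0.1288,  0.0551]), np.float64(0.000476484483668687)) (array([ 0.4492, -0.1248,  0.0867]), np.float64(0.0021529509303451215)) (array([ 0.4532, -0.1275,  0.067 ]), np.float64(0.0003812115232138118))
0.06 [ 0.4731 -0.1439  0.06  ] [ 0.4818 -0.1238  0.06  ] [ 0.4743 -0.1432  0.06  ] [ 0.468 -0.141  0.06 ]
0.07 [ 0.4722 -0.1422  0.07  ] [ 0.4774 -0.1304  0.07  ] [ 0.4723 -0.1417  0.07  ] [ 0.4651 -0.1387  0.07  ]
0.08 [ 0.4712 -0.1406  0.08  ] [ 0.473 -0.137  0.08 ] [ 0.4702 -0.1401  0.08  ] [ 0.4623 -0.1364  0.08  ]
0.09 [ 0.4703 -0.139   0.09  ] [ 0.4687 -0.1436  0.09  ] [ 0.4681 -0.1386  0.09  ] [ 0.4594 -0.1341  0.09  ]
[ 0.4069 -0.0916  0.2747] [ 0.4069 -0.0931  0.3839] [ 0.4715 -0.1406  0.0694] 0.0021468118334007046
[[281.161  230.1868]
 [281.1269 240.4723]]
```

Call:
send_rows:
  plan:
    - [0,0,-20,0,2]
    - [0,-2,0,0,15]
    - [0,-2,0,0,32]
    - [0,0,0,0,32]
    - [0,0,18,0,32]
    - [0,0,18,0,32]
    - [0,0,0,0,32]
    - [0,0,0,0,15]
    - [0,0,0,0,4]
    - [0,0,0,0,2]
    - [0,0,0,0,2]
    - [0,0,0,0,2]

```text
time: 4.8
position: [0.4693, -0.1439, 0.0537]
tool_rot: [0.317, 0.948, -0.0, 0.0]
wrist_force: [-0.4, 0.1, 0.9]
finger_gap: 0.0017
grip_force: 0.0
```

Run:
```python
from h import *
f=snap('wrist','w3.png'); g=snap('side','s3.png')
r=lambda im,x,y,w,h:cv2.resize(im[y:y+h,x:x+w],(400,600),interpolation=cv2.INTER_CUBIC)
cv2.imwrite('pics/c3.png',np.hstack([r(f['frame'],220,120,120,180),r(g['frame'],250,250,90,135)]))
```

```text
(no output)
```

View pics/c3.png

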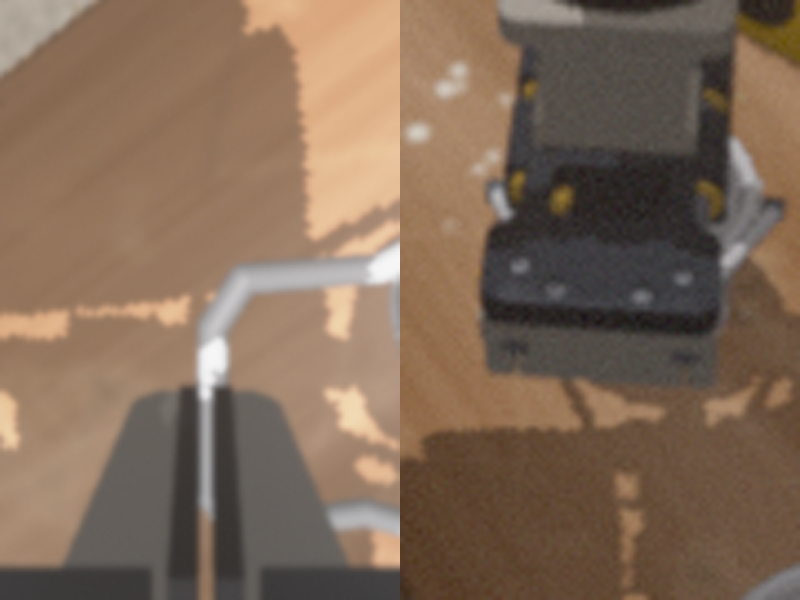

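Call:
send_rows:
  plan:
    - [0,0,-20,0,2]
    - [0,0,0,0,15]
    - [0,0,0,0,32]
    - [0,0,0,0,32]
    - [0,0,20,0,32]
    - [0,0,16,0,32]
    - [0,0,0,0,32]
    - [0,0,0,0,15]
    - [0,0,0,0,4]
    - [0,0,0,0,2]
    - [0,0,0,0,2]
    - [0,0,0,0,2]

```text
time: 6.1
position: [0.4695, -0.1437, 0.0377]
tool_rot: [0.317, 0.948, 0.0, 0.001]
wrist_force: [-0.1, 1.4, 0.9]
finger_gap: 0.0056
grip_force: 5.0
```

Call:
send_rows:
  plan:
    - [0,0.8,-8.3,0,2]
    - [0,1.6,-8.2,0,2]
    - [0,2.4,-8.0,0,2]
    - [0,3.1,-7.7,0,2]
    - [0,3.8,-7.4,0,2]
    - [0,4.5,-7.0,0,2]
    - [0,5.2,-6.5,0,2]
    - [0,5.8,-6.0,0,2]
    - [0,6.3,-5.5,0,2]
    - [0,6.8,-4.8,0,2]

```text
time: 7.1
position: [0.4933, -0.1111, 0.1068]
tool_rot: [0.317, 0.948, -0.0, -0.0]
wrist_force: [-0.5, -0.2, -3.0]
finger_gap: 0.0051
grip_force: 5.0
```

Run:
```python
from h import *
g=snap('side','s4.png'); t=snap('top','t4.png'); print(sense())
r=lambda im,x,y,w,h:cv2.resize(im[y:y+h,x:x+w],(400,400),interpolation=cv2.INTER_CUBIC)
cv2.imwrite('pics/c4.png',np.hstack([r(t['frame'],260,170,100,100),r(g['frame'],230,230,130,130)]))
```

```text
{'time': 7.2, 'joints': array([-4.60191358e-01,  4.76260910e-02,  1.86409156e+00, -2.37360360e-04,
        1.22888533e+00, -1.38630826e+00]), 'qvel': array([-0.01591165,  0.00234952,  0.01857782, -0.00668159, -0.00500957,
       -0.0137722 ]), 'joint_efforts': array([  0.55388628, -33.22840691, -31.32693529,   0.19199027,
         0.12126694,   0.10037491]), 'position': array([ 0.49399302, -0.11113336,  0.10735191]), 'tool_rot': array([ 3.16748907e-01,  9.48509290e-01, -1.78767503e-04,  4.74775506e-04]), 'wrist_force': array([-0.66684397, -0.27432664, -2.9609999 ]), 'moment': array([-0.12828807,  0.08581204,  0.0447492 ]), 'grip_force': 5.000021606683731, 'finger_gap': 0.00546216902810113}
```

View pics/c4.png

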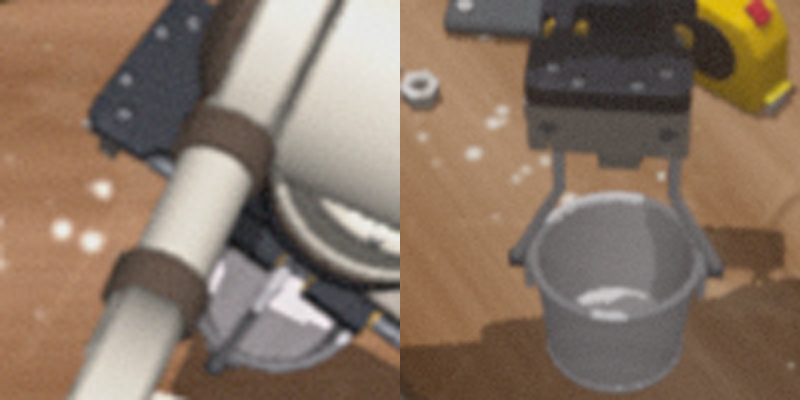

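Run:
```python
from h import *
np.set_printoptions(precision=4,suppress=True)
s=load('s4.png');t=load('t4.png')
for z in (.04,.058,.075):
  a=onz(s,(266.4,313.9),z);b=onz(s,(332.4,317.1),z);print(z,a,b,(a+b)/2,np.linalg.norm(a-b))
c=onz(s,(230+217*.325,230+236*.325),.065);print('rim',c)
# foot lowest visible edge, rim bottom ear in top
e=onz(t,(260+215/4,170+365/4),.058);print('top ear',e, tri(t,(260+215/4,170+365/4),s,(266.4,313.9)))
for p in[(385,)]: print('foot',onz(s,(230+217*.325,230+385*.325),0))
```

```text
0.04 [ 0.459 -0.064  0.04 ] [ 0.5433 -0.1247  0.04  ] [ 0.5011 -0.0943  0.04  ] 0.10389255709981558
0.058 [ 0.452  -0.0772  0.058 ] [ 0.5339 -0.1362  0.058 ] [ 0.493  -0.1067  0.058 ] 0.10096301784702737
0.075 [ 0.4454 -0.0897  0.075 ] [ 0.5251 -0.1471  0.075 ] [ 0.4852 -0.1184  0.075 ] 0.09819623077494952
rim [ 0.5009 -0.0978  0.065 ]
top ear [ 0.4526 -0.084   0.058 ] (array([ 0.4507, -0.0828,  0.065 ]), np.float64(0.0029526019256870557))
foot [ 0.4777 -0.135  -0.    ]
```

Call:
send_rows:
  plan:
    - [0,0,2,0,2]
    - [0,0,0,0,2]
    - [0,0,0,0,2]

```text
time: 7.5
position: [0.4932, -0.1117, 0.1046]
tool_rot: [0.317, 0.948, -0.0, -0.0]
wrist_force: [0.2, -0.8, -0.8]
finger_gap: 0.0055
grip_force: 5.0
```

Call:
send_rows:
  plan:
    - [0,0,2,0,2]
    - [0,0,0,0,2]
    - [0,0,0,0,2]

```text
time: 7.8
position: [0.4942, -0.1119, 0.1038]
tool_rot: [0.317, 0.948, -0.0, 0.001]
wrist_force: [0.5, 0.3, 5.9]
finger_gap: 0.0055
grip_force: 5.0
```

Call:
send_rows:
  plan:
    - [0,0,3,0,2]
    - [0,0,0,0,2]
    - [0,0,0,0,2]

```text
time: 8.1
position: [0.4945, -0.1121, 0.1009]
tool_rot: [0.317, 0.948, -0.0, 0.002]
wrist_force: [1.0, -0.1, 5.4]
finger_gap: 0.0059
grip_force: 5.0
```

Call:
send_rows:
  plan:
    - [0,0,0,0,10]
    - [0,0,0,0,25]
    - [0,0,0,0,25]
    - [0,0,-20,0,25]
    - [0,0,-30,0,25]
    - [0,0,-40,0,25]
    - [0,0,-40,0,25]
    - [0,0,-20,0,25]
    - [0,0,0,0,25]
    - [0,0,0,0,25]

```text
time: 9.1
position: [0.4929, -0.1114, 0.2485]
tool_rot: [0.317, 0.948, 0.0, -0.001]
wrist_force: [0.4, -0.4, -0.5]
finger_gap: 0.025
grip_force: 0.0
```

Run:
```python
from h import *
g=snap('side','s5.png'); t=snap('top','t5.png'); f=snap('wrist','w5.png'); print(sense()['position'],sense()['tool_rot'])
r=lambda im,x,y,w,h:cv2.resize(im[y:y+h,x:x+w],(400,300),interpolation=cv2.INTER_CUBIC)
cv2.imwrite('pics/c5.png',np.hstack([cv2.resize(f['frame'][:,60:480],(400,400)),cv2.resize(g['frame'][230:360,230:360],(400,400),interpolation=cv2.INTER_CUBIC)]))
```

```text
[ 0.49215071 -0.11099524  0.24733402] [ 3.17293575e-01  9.48325154e-01  2.80914654e-04 -2.02766980e-03]
```

View pics/c5.png

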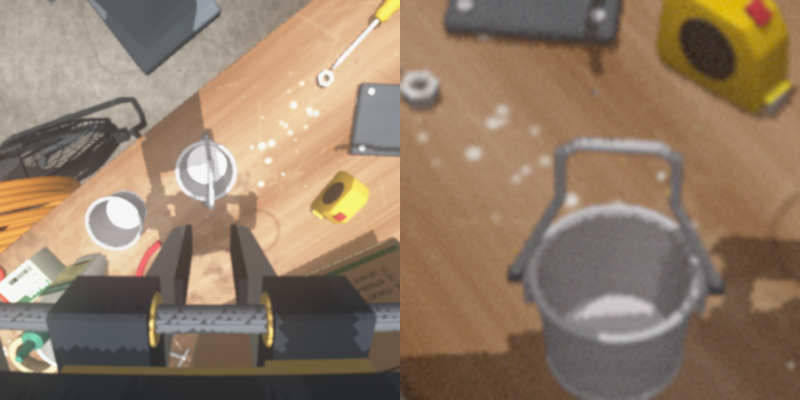

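Run:
```python
from h import *
np.set_printoptions(precision=4,suppress=True)
s=load('s5.png');w=load('w5.png')
w2=lambda x,y:(60+x*1.05,y*1.05)
A=onz(s,(267.4,319.4),.058);B=onz(s,(333.4,323.3),.058);print('ears side',A,B,(A+B)/2,np.degrees(np.arctan2(*(B-A)[1::-1])))
A=onz(w,w2(207,137),.058);B=onz(w,w2(211,204),.058);print('ears wrist',A,B,(A+B)/2,np.degrees(np.arctan2(*(B-A)[1::-1])))
print('rim wrist',onz(w,w2(206,171),.065))
A=onz(s,(282,278.1),.143);B=onz(s,(320.4,280.4),.143);print('bar side',A,B,(A+B)/2,np.linalg.norm(A-B),np.degrees(np.arctan2(*(B-A)[1::-1])))
cv2.imwrite('pics/c6.png',cv2.resize(w['frame'][120:240,200:360],(800,600),interpolation=cv2.INTER_CUBIC))
```

```text
ears side [ 0.4478 -0.0873  0.058 ] [ 0.5282 -0.1468  0.058 ] [ 0.488  -0.1171  0.058 ] -36.497395249966914
ears wrist [ 0.4508 -0.0867  0.058 ] [ 0.5322 -0.141   0.058 ] [ 0.4915 -0.1138  0.058 ] -33.70893396605597
rim wrist [ 0.4871 -0.1158  0.065 ]
bar side [ 0.4706 -0.0948  0.143 ] [ 0.514  -0.1275  0.143 ] [ 0.4923 -0.1112  0.143 ] 0.05428864410447955 -36.978553743161775
```

View pics/c6.png

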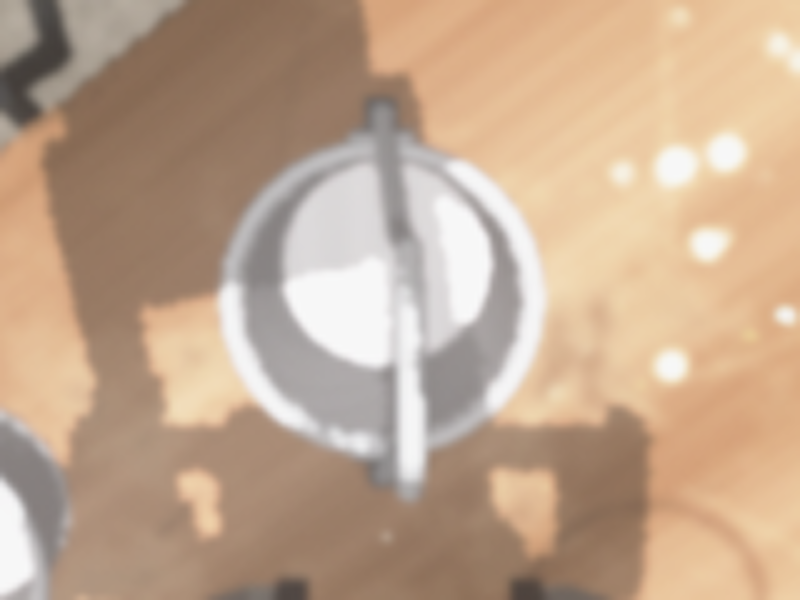

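Run:
```python
from h import *
np.set_printoptions(precision=4,suppress=True)
w=load('w5.png');u=np.array([.602,.799,0]);v=np.array([.799,-.602,0])
A=onz(w,(276.2,141),.058);B=onz(w,(276.2,214),.058);C=onz(w,(281.6,193),.146);R=onz(w,(200+382/5,120+292/5),.065);T=np.array([.4925,-.1112,0])
for n,p in zip('ABCRT',(A,B,C,R,T)): print(n,p,p@u,p@v)
```

```text
A [ 0.447  -0.0857  0.058 ] 0.20062813286259049 0.4087065263530511
B [ 0.5274 -0.1468  0.058 ] 0.20019426502492027 0.5097969576790599
C [ 0.4899 -0.109   0.146 ] 0.20782914000906078 0.45707394156659037
R [ 0.4859 -0.1148  0.065 ] 0.20081935836654338 0.4573737713996419
T [ 0.4925 -0.1112  0.    ] 0.2076362 0.4604499
```

Run:
```python
from h import *
np.set_printoptions(precision=4,suppress=True)
w=load('w5.png');P=np.array([.4925,-.1112,.2480]);Ti=np.linalg.inv(w['T']);u=np.array([.602,.799,0]);v=np.array([.799,-.602,0])
print(w['fx'],'cam in tool',w['T'][:3,3]-P)
for h in (0,.01,.02,.03,.04):
  print(h,proj(w,[P+[0,0,h]-.0125*u-.01*v,P+[0,0,h]+.0125*u-.01*v]).round(1).tolist())
```

```text
294.55059899369894 cam in tool [-0.0642  0.0488  0.2046]
0 [[264.2, 218.2], [298.3, 218.2]]
0.01 [[263.4, 222.9], [299.0, 222.9]]
0.02 [[262.5, 228.0], [299.9, 228.0]]
0.03 [[261.5, 233.6], [300.8, 233.6]]
0.04 [[260.4, 239.8], [301.8, 239.9]]
```

Run:
```python
from h import *
np.set_printoptions(precision=4,suppress=True)
s=load('s4.png');u=np.array([.602,.799,0]);v=np.array([.799,-.602,0]);P=np.array([.4937,-.1112,.1072])
for L in (.02,.05,.064,.0945):
  r=[]
  for p in ((271.6,278.8),(323.6,281.4),(230+221*.325,230+165*.325)):
    o,d=ray(s,p);k=((P-L*u-o)@u)/(d@u);r.append(o+k*d)
  print(L,r[0],r[1],np.linalg.norm(r[0]-r[1]),'nub',r[2][2])
```

```text
0.02 [ 0.4494 -0.1028  0.1606] [ 0.506  -0.1455  0.1617] 0.07095349256572853 nub 0.1547513579182901
0.05 [ 0.4347 -0.1294  0.1926] [ 0.4879 -0.1694  0.1936] 0.06657426591686105 nub 0.18706758422420644
0.064 [ 0.4279 -0.1418  0.2075] [ 0.4794 -0.1806  0.2085] 0.06453062681405636 nub 0.20214848983363387
0.0945 [ 0.413  -0.1687  0.24  ] [ 0.4609 -0.2049  0.2409] 0.06007841305437449 nub 0.2350033199113153
```

Run:
```python
from h import *
w=load('w5.png');P=np.array([.4925,-.1112,.2480]);u=np.array([.602,.799,0]);v=np.array([.799,-.602,0])
for h in (.06,.07,.08,.09,.1,.11,.12):
  print(h,*[proj(w,[P+[0,0,h]-x*v+.03*u])[0].round(0).tolist() for x in (.01,.02,.0375)])
# box: c5 px
print([(60+x*1.05,y*1.05) for x,y in ((52,283),(158,278),(245,278),(358,278),(375,355))])
```

```text
0.06 [337.0, 255.0] [338.0, 237.0] [340.0, 206.0]
0.07 [340.0, 263.0] [341.0, 245.0] [343.0, 212.0]
0.08 [344.0, 273.0] [345.0, 254.0] [348.0, 219.0]
0.09 [349.0, 285.0] [350.0, 264.0] [353.0, 226.0]
0.1 [354.0, 298.0] [356.0, 276.0] [359.0, 236.0]
0.11 [360.0, 313.0] [362.0, 290.0] [366.0, 247.0]
0.12 [367.0, 331.0] [370.0, 307.0] [375.0, 260.0]
[(114.6, 297.15000000000003), (225.9, 291.90000000000003), (317.25, 291.90000000000003), (435.90000000000003, 291.90000000000003), (453.75, 372.75)]
```

Call:
send_rows:
  plan:
    - [0,0,0,8.5,60]
    - [0,0,0,8.5,91]
    - [0,0,0,8.5,91]
    - [0,0,0,8.5,91]
    - [0,0,0,8.5,91]
    - [0,0,0,8.5,91]
    - [0,0,0,8.5,91]
    - [0,0,0,8.5,91]
    - [0,0,0,8.5,91]
    - [0,0,0,8.5,91]
    - [0,0,0,5,91]
    - [-1.5,-1,0,0,91]
    - [0,0,10,0,91]
    - [0,0,20,0,91]
    - [0,0,20,0,91]
    - [0,0,20,0,91]
    - [0,0,20,0,91]
    - [0,0,0,0,91]
    - [0,0,0,0,91]

```text
time: 11.15
position: [0.4911, -0.1119, 0.1592]
tool_rot: [0.895, 0.447, -0.0, -0.001]
wrist_force: [0.0, -0.5, -0.5]
finger_gap: 0.0911
grip_force: 0.0
```

Call:
send_rows:
  grip_force: 20
  plan:
    - [0,0,20,0,91]
    - [0,0,20,0,91]
    - [0,0,20,0,91]
    - [0,0,11,0,91]
    - [0,0,0,0,91]
    - [0,0,0,0,91]

```text
time: 11.75
position: [0.4924, -0.1125, 0.0898]
tool_rot: [0.895, 0.446, 0.0, 0.001]
wrist_force: [0.0, -0.2, -0.4]
finger_gap: 0.091
grip_force: 0.0
```

Call:
send_rows:
  plan:
    - [0,0,0,0,75]
    - [0,0,0,0,66]
    - [0,0,0,0,62]
    - [0,0,0,0,58]
    - [0,0,0,0,54]
    - [0,0,0,0,50]
    - [0,0,0,0,50]
    - [0,0,0,0,50]

```text
time: 12.55
position: [0.4917, -0.1121, 0.089]
tool_rot: [0.895, 0.446, 0.0, 0.0]
wrist_force: [-1.4, 0.2, 2.8]
finger_gap: 0.059
grip_force: 20.0
```

Call:
send_rows:
  grip_force: 30
  plan:
    - [0,0,0,0,50]
    - [0,0,-5,0,50]
    - [0,0,-10,0,50]
    - [0,0,-15,0,50]
    - [0,0,-15,0,50]
    - [0,0,-15,0,50]
    - [0,0,-15,0,50]
    - [0,0,-15,0,50]
    - [0,0,-12,0,50]
    - [0,0,-8,0,50]
    - [0,0,0,0,50]
    - [0,0,0,0,50]

```text
time: 13.75
position: [0.4913, -0.112, 0.1982]
tool_rot: [0.895, 0.446, -0.0, -0.0]
wrist_force: [0.1, 0.1, -2.5]
finger_gap: 0.0587
grip_force: 30.0
```

Run:
```python
from h import *
np.set_printoptions(precision=4,suppress=True)
t=load('t1.png')
# hook bar line & stand points, refine
u=np.array([.6252,.7804]);
for p,z in (((202,181.6),.226),((148.6,139.6),.221)): print(onz(t,p,z))
s=sense();print(s['position'],s['wrist_force'],s['tool_rot'],s['finger_gap'])
```

```text
[0.5637 0.1018 0.226 ]
[0.6343 0.1899 0.221 ]
[ 0.4913 -0.112   0.1982] [ 0.1026  0.1459 -2.4501] [ 0.8949  0.4462 -0.0003 -0.0003] 0.058726544684153455
```

Call:
send_rows:
  plan:
    - [0,0,0,1.8,50]
    - [6,-3,0,0,50]
    - [10,-5,0,0,50]
    - [14,-6.4,0,0,50]
    - [14,-6.4,0,0,50]
    - [14,-6.4,0,0,50]
    - [14,-6.4,0,0,50]
    - [14,-6.4,0,0,50]
    - [14,-6.4,0,0,50]
    - [14,-6.4,0,0,50]
    - [14,-6.4,0,0,50]
    - [14,-6.4,0,0,50]
    - [14,-6.4,0,0,50]
    - [8,-3,0,0,50]
    - [4,-2,0,0,50]
    - [0,0,0,0,50]
    - [0,0,0,0,50]
    - [0,0,0,0,50]

```text
time: 15.55
position: [0.5368, 0.0665, 0.1987]
tool_rot: [0.902, 0.432, -0.0, 0.0]
wrist_force: [-0.3, -0.1, -3.0]
finger_gap: 0.0584
grip_force: 30.0
```

Run:
```python
from h import *
f=snap('wrist','w7.png');g=snap('side','s7.png');t=snap('top','t7.png');s=sense();print(s['position'],s['tool_rot'],s['wrist_force'])
r=lambda im,x,y,w,h:cv2.resize(im[y:y+h,x:x+w],(400,300),interpolation=cv2.INTER_CUBIC)
cv2.imwrite('pics/c7.png',np.vstack([np.hstack([r(f['frame'],0,0,560,420),r(f['frame'],180,110,200,150)]),np.hstack([r(g['frame'],200,80,200,150),r(t['frame'],130,130,160,120)])]))
```

```text
[0.53680188 0.0666667  0.19874122] [9.01958654e-01 4.31822397e-01 1.42226502e-05 5.99785339e-05] [ 0.36251752  1.75260948 -2.52373575]
```

View pics/c7.png

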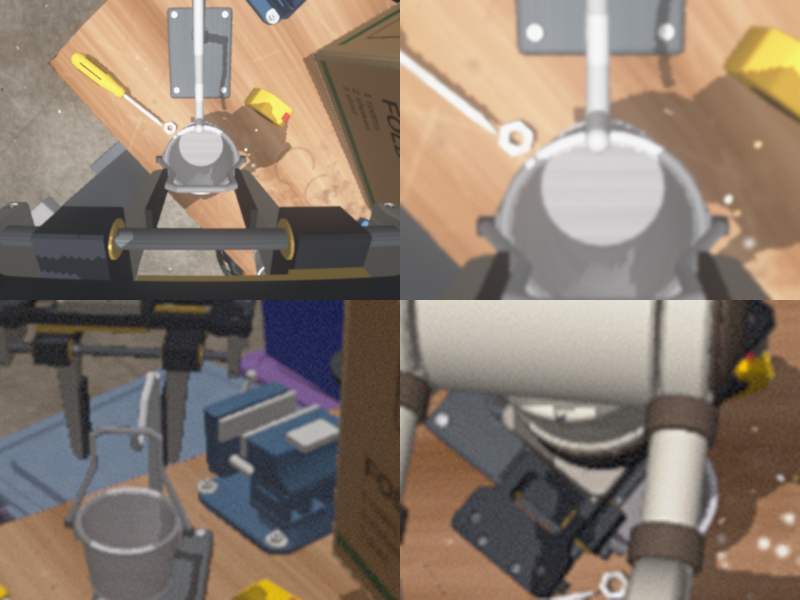

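Run:
```python
from h import *
np.set_printoptions(precision=4,suppress=True)
w=load('w7.png');s=load('s7.png');a=np.radians(51.2);u=np.array([np.cos(a),np.sin(a),0]);v=np.array([u[1],-u[0],0]);P=np.array([.5365,.0667,.1987])
print('TCP',P@u,P@v)
for z in(.222,.226):
  for p in ((278.5,178),(278.5,180),(278.5,112)): q=onz(w,p,z);print(z,p,q,q@u,q@v)
E=[onz(w,(180+(x-400)/2,110+y/2),.167) for x,y in((485,228),(722,228))]
print('ears',*E,(E[0]+E[1])@u/2,(E[0]+E[1])@v/2)
for p in ((246.3,145.5),(278.5,146.8),(262,146)):
  o,d=ray(s,p);q=o+d*((P+.0015*u-o)@u)/(d@u);print('bar',q,q@v)
for n in((.581,.123,0),(.5818,.1244,0),(.5802,.1221,0)): print(np.array(n)@u,np.array(n)@v)
```

```text
TCP 0.3881547870579624 0.37632034396772635
0.222 (278.5, 178) [0.5629 0.1021 0.222 ] 0.43225135026167183 0.3747394542692535
0.222 (278.5, 180) [0.5621 0.1011 0.222 ] 0.430972560466826 0.3747358465304818
0.222 (278.5, 112) [0.5879 0.1329 0.222 ] 0.47195954882164726 0.3748478290988256
0.226 (278.5, 178) [0.5634 0.1027 0.226 ] 0.4330692474457838 0.374779281740083
0.226 (278.5, 180) [0.5627 0.1017 0.226 ] 0.4318186105965016 0.3747757534267758
0.226 (278.5, 112) [0.5879 0.1329 0.226 ] 0.4719032579593808 0.3748852706648804
ears [0.4928 0.0926 0.167 ] [0.572  0.0289 0.167 ] 0.3809360787704126 0.3768579004316487
bar [0.5172 0.0842 0.2529] 0.35029383595411906
bar [0.5564 0.0526 0.2537] 0.40060905957196985
bar [0.5364 0.0687 0.2535] 0.3749505269586808
0.45991538408932287 0.3757230888273578
0.4615077402893185 0.3754693138633927
0.458712696871793 0.3756635618856407
```

Call:
send_rows:
  plan:
    - [5,-1.2,0,0,50]
    - [10,0,0,0,50]
    - [10,0,0,0,50]
    - [10,0,0,0,50]
    - [10,0,0,0,50]
    - [10,0,0,0,50]
    - [10,0,0,0,50]
    - [5,0,0,0,50]
    - [0,0,0,0,50]
    - [0,0,5,0,50]
    - [0,0,8,0,50]
    - [0,0,8,0,50]
    - [0,0,8,0,50]
    - [0,0,6,0,50]
    - [0,0,4,0,50]
    - [0,0,0,0,50]
    - [0,0,0,0,50]

```text
time: 17.4
position: [0.5799, 0.1224, 0.1599]
tool_rot: [0.902, 0.432, 0.0, 0.0]
wrist_force: [-0.4, -0.0, -3.4]
finger_gap: 0.0589
grip_force: 30.0
```

Call:
send_rows:
  plan:
    - [0,0,2,0,50]
    - [0,0,2,0,50]
    - [0,0,1,0,50]
    - [0,0,0,0,50]
    - [0,0,0,0,50]

```text
time: 17.9
position: [0.5797, 0.1224, 0.1547]
tool_rot: [0.902, 0.432, 0.0, -0.0]
wrist_force: [0.5, -0.4, -3.9]
finger_gap: 0.0586
grip_force: 30.0
```

Crown about 0.2095 now; step down until contact.

Call:
send_rows:
  plan:
    - [0,0,1,0,50]
    - [0,0,1,0,50]
    - [0,0,0,0,50]
    - [0,0,0,0,50]

```text
time: 18.3
position: [0.5797, 0.1224, 0.1526]
tool_rot: [0.902, 0.432, -0.0, -0.0]
wrist_force: [-0.4, -0.2, -2.7]
finger_gap: 0.0583
grip_force: 30.0
```

Call:
send_rows:
  plan:
    - [0,0,1,0,50]
    - [0,0,0,0,50]
    - [0,0,0,0,50]

```text
time: 18.6
position: [0.5797, 0.1224, 0.1517]
tool_rot: [0.902, 0.432, -0.0, -0.0]
wrist_force: [0.4, -0.1, -2.5]
finger_gap: 0.0586
grip_force: 30.0
```

Call:
send_rows:
  plan:
    - [0,0,1,0,50]
    - [0,0,0,0,50]
    - [0,0,0,0,50]

```text
time: 18.9
position: [0.5797, 0.1224, 0.1506]
tool_rot: [0.902, 0.432, -0.0, -0.0]
wrist_force: [-0.9, -0.8, -3.5]
finger_gap: 0.0587
grip_force: 30.0
```

Call:
send_rows:
  plan:
    - [0,0,1,0,50]
    - [0,0,0,0,50]
    - [0,0,0,0,50]

```text
time: 19.2
position: [0.5799, 0.1224, 0.15]
tool_rot: [0.902, 0.432, 0.0, 0.0]
wrist_force: [0.3, 0.7, -1.2]
finger_gap: 0.0585
grip_force: 30.0
```

Call:
send_rows:
  plan:
    - [0,0,1,0,50]
    - [0,0,0,0,50]
    - [0,0,0,0,50]

```text
time: 19.5
position: [0.5801, 0.1224, 0.1496]
tool_rot: [0.902, 0.432, 0.0, 0.0]
wrist_force: [-2.0, 0.7, 5.9]
finger_gap: 0.0585
grip_force: 30.0
```

Call:
send_rows:
  grip_force: 8
  plan:
    - [0,0,-0.7,0,56]
    - [0,0,0,0,58]
    - [0,0,0,0,60]
    - [0,0,0,0,63]
    - [0,0,0,0,66]
    - [0,0,0,0,72]
    - [0,0,0,0,80]
    - [0,0,0,0,91]
    - [0,0,0,0,91]

```text
time: 20.4
position: [0.5797, 0.1224, 0.1493]
tool_rot: [0.902, 0.432, -0.0, -0.0]
wrist_force: [0.7, -1.0, -0.1]
finger_gap: 0.0908
grip_force: 0.0
```

Run:
```python
from h import *
np.set_printoptions(precision=3,suppress=True)
g=snap('side','s8.png');f=snap('wrist','w8.png');s=sense();print(s['time'],s['wrist_force'],s['finger_gap'])
# compare expected ear/foot projection of hung pail with image change vs s1
d=cv2.absdiff(g['frame'],cv2.imread('pics/s1.png')).max(2)>45
ys,xs=np.nonzero(d[110:300,200:360]);print('diff bbox',xs.min()+200,xs.max()+200,ys.min()+110,ys.max()+110)
a=np.radians(51.2);u=np.array([np.cos(a),np.sin(a),0]);v=np.array([u[1],-u[0],0]);C=np.array([.581,.123,0])
print(proj(g,[C+[0,0,.207],C+.054*v+[0,0,.119],C-.054*v+[0,0,.119],C+[0,0,.061]-.034*u]))
m=d[150:290,220:340];print('\n'.join(''.join('#' if c else '.' for c in r[::2]) for r in m[::4]))
```

```text
20.5 [0.285 0.707 0.078] 0.09081027476376718
diff bbox 200 359 110 299
[[270.013 147.497]
 [301.221 190.936]
 [242.03  187.082]
 [269.598 225.581]]
........#####.........................###...................
........#####.........................####..................
.........###..........................####..................
......................................###...................
.................................#..........................
..................................#.........................
....................###########....#........................
..............#....#####.......###..#.......................
.............##..##########.....#####.......................
............##..###########.....#####.#.....................
............##.#######...##......###..##....................
....................#.......................................
...............................#............................
......................#######...............................
...........................#####............................
.....................................
[... 482 characters left out ...]
..........#####..............
...................####.##.................###..............
..................##.##.##.#.............###.##.............
.....................##.#####.................#.#...........
..........#.....##########....................##..###.......
.............###########........................#.#..###....
............##############........................##.#.##.##
.........###.##.############.............................###
.......#############.#########.....##############...#.......
....###..###########.##########..#.#####....########........
##..###..#####.#################..####..#.######...###......
#...########.##################.........#..###.#.....##.....
```

Call:
send_rows:
  plan:
    - [0,0,-5,0,91]
    - [0,0,-10,0,91]
    - [0,0,-20,0,91]
    - [0,0,-25,0,91]
    - [0,0,-25,0,91]
    - [0,0,-25,0,91]
    - [0,0,-20,0,91]
    - [-20,0,-10,0,91]
    - [-30,0,0,0,91]
    - [-30,0,0,0,91]
    - [-30,0,0,0,91]
    - [-30,0,0,0,91]
    - [-20,0,0,0,91]
    - [0,0,0,0,91]
    - [0,0,0,0,91]
    - [0,0,0,0,91]
    - [0,0,0,0,91]
    - [0,0,0,0,91]

```text
time: 22.3
position: [0.4797, -0.0018, 0.2893]
tool_rot: [0.902, 0.433, -0.0, -0.0]
wrist_force: [-0.1, 0.3, -0.8]
finger_gap: 0.0911
grip_force: 0.0
```

Run:
```python
from h import *
np.set_printoptions(precision=3,suppress=True)
g=snap('side','s9.png');t=snap('top','t9.png')
for _ in range(6): h=grab_frame('side')
print('motion px',(cv2.absdiff(g['frame'],h['frame']).max(2)[100:260,200:340]>45).sum())
# grey = low saturation rim/pail in top view
o=cv2.imread('pics/s1.png');d=cv2.absdiff(g['frame'],o).max(2)>35
m=d[120:250,220:330];print('\n'.join(''.join('#' if c else '.' for c in r[::2]) for r in m[::4]))
a=np.radians(51.2);u=np.array([np.cos(a),np.sin(a),0]);v=np.array([u[1],-u[0],0]);C=np.array([.581,.123,0])
th=np.linspace(0,2*np.pi,9)[:8]
print('rim',proj(g,[C+[0,0,.126]+.042*(np.cos(k)*u+np.sin(k)*v) for k in th]).round(0).tolist())
print('foot',proj(g,[C+[0,0,.061]+.034*(np.cos(k)*u+np.sin(k)*v) for k in th]).round(0).tolist())
```

```text
motion px 0
...............................#######.................
...............................#######.................
...............................######..................
...............................######..................
...............................#####...................
................................###....................
.......................................................
.................##......#.#####.......................
..................#....................................
.................#..............##.....................
.................#...............#.....................
.................................#.....................
.................................#.....................
.....................##########...##...................
...............#.##.#######....######..................
.............##############....######..................
.............##.############...#######.................
...........################.....#######................
..............####..##....#.....#########..............
................##......
[... 326 characters left out ...]
.........................................
.......................................................
.......................................................
.......................................................
..................................#......##............
.........................................###...........
.........................................#####.........
........................############..#.###............
rim [[275.0, 173.0], [290.0, 177.0], [295.0, 187.0], [286.0, 197.0], [268.0, 200.0], [252.0, 195.0], [248.0, 184.0], [258.0, 175.0]]
foot [[275.0, 203.0], [287.0, 207.0], [290.0, 215.0], [283.0, 223.0], [270.0, 226.0], [258.0, 221.0], [254.0, 213.0], [262.0, 205.0]]
```

```bash
python3 -c "
from station import *
print(finish_job())"
```

```text
the job is handed in; nothing more can be done
None
```

The pail now hangs by its handle in the dip of the hook, still and about level by the side-camera check, and the job is handed in at about 23 s. While I swung the handle up, the pail slid about 5 cm and was briefly lifted a millimetre or two; I set it back down with the handle upright before gripping and lifting it.

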